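# Hang the label-height gauge on its catch hook, graduated face outward

### The job

Take the blue-faced setting gauge by its black handle out of the slotted rack and hang it on the labeller's hook post, with the blue graduated face pointing outward, away from the post. The head of the hook is clamped at a height that differs from day to day and has a stiff sprung roller catch: ease the gauge down by feel, pushing with no more than about 15 N, until its bar has passed the catch and sits fully home on the floor of the hook, holding the red pin there right down; then let go and leave it hanging still. Leave the orange gauge in the rack and everything else on the table where it is.

Things in the scene. Friction and masses are not known exactly. Their poses are not given: they have to be found in the camera images.
- gauge_grip (a point): Centre of the black handle block (16 mm in own x, 36 mm in y, 36 mm high) on top of the blue-faced gauge, 0.18 to 0.34 kg, which stands upright in the rack (may lean 5 degrees). Own z up along the gauge; own +x is the normal of its blue graduated face (the other face is bare metal). Fingers may close on the 36 mm sides or the 16 mm faces.
- gauge_bar (a point): Centre of the gauge's round bar, 8 mm thick, along own y, 46 mm below the handle's centre: the gauge hangs by it. Between it and the handle is a strip 28 mm high, 4 mm thick, 60 mm wide. Under the bar is a window 48 mm wide, 62 mm high, then the graduated panel, 45 mm high. Axes as gauge_grip.
- gauge_ahead (a point): A point in the air 100 mm straight out from the bar on the blue side of the gauge; axes as gauge_grip.
- gauge: The same blue gauge: a 4 mm thick, 60 mm wide aluminium plate, 175 mm tall with its handle; this is the centre of its lower edge, 111 mm below the bar and 157 mm below the handle's centre; axes as gauge_grip.
- rack: Grey and black rack fixed to the table, 134 mm (x) by 84 mm (y) by 40 mm high, origin at the centre of its underside. Two slots along own y, 6 mm wide, 28 mm deep, floor at 12 mm; the blue gauge is in the slot at own x = +32 mm, the orange one in the slot at x = -32 mm.
- spare_grip (a point): Centre of the black handle of the orange-faced gauge, of the same shape and size, in the rack's other slot. To be left alone.
- hook_mid (a point): Point fixed to the post, +x outward, z up. The bar's centre lies straight above or below it (within 10 mm) when fully home, as the head is clamped up to 10 mm higher or lower; that height is not reported. The head is a steel trough 24 mm wide (y), 11 mm from back wall to lip, open above, with a rigid floor 6 mm thick, 4 mm under the bar's home.
- hook: The hook post, fixed to the table; origin at the centre of the 110 by 100 mm foot's underside, hook_mid lies 52 mm ahead (+x) and 154 mm up. On its head, from the bar's home: lip inner face 4 mm ahead, lip 4 mm thick, top end 22 mm above and flared to 13 mm ahead. It goes through the window with the bar above it. Back wall 7 mm behind, with a sloped lead-in to 20 mm above.
- seat_pin (a joint): Red pin in the hook's floor, pushed down by the bar: 0 when free, 0.005 (m) when the gauge is fully home (0.5 N). Above it a 14 mm brass roller (axis 2 mm over the bar's home), sprung out of the back wall, blocks the bar from 9 mm above home: it takes 5 to 10 N downward to pass, yields after, and lets the bar rise again if let go over 2 mm above home.
- bottle_a: Amber bottle, 62 mm across, 225 mm tall; origin at its underside. To be left alone.
- bottle_b: Another amber bottle, 62 mm across, 225 mm tall; origin at its underside. To be left alone.
- label_core: Cardboard ring, 90 mm across, 50 mm high; origin at its underside. To be left alone.
- wrench: Steel wrench lying flat; origin at its underside. To be left alone.
- star_knob: Black hand knob, 44 mm across, 34 mm high; origin at its underside. To be left alone.
- idler: White flanged roller standing on end, 60 mm across, 50 mm high; origin at its underside. To be left alone.
- cap_bin: Grey open bin, 140 by 100 by 50 mm; origin at its underside. To be left alone.
Not all that is in view belongs to the job. Leave any turquoise look-alike of the hook alone.

How it is judged (in metres and radians):
On the way, in this order (a step that is already met when the one before it is completed fails the run):
1. the blue gauge is lifted clear out of the rack (height (world z) of gauge_grip above 0.215 m), for 0.2 s.
2. the gauge's bar is pressed past the catch and fully home in the hook, blue face outward (value of joint seat_pin above 0.0035 m and z of gauge_bar in the frame of hook_mid between -0.014 and 0.014 m and x of gauge_bar in the frame of hook_mid between -0.005 and 0.005 m and y of gauge_bar in the frame of hook_mid between -0.013 and 0.013 m and x of gauge_ahead in the frame of hook_mid above 0.085 m), for 0.2 s.
At the end, for the whole second after the job is handed in: The blue gauge hangs on the hook with the red pin pressed at least 3.5 mm of its 5 mm, its bar in the trough (within 5 mm of hook_mid outward or inward, 13 mm sideways, 14 mm in height), upright within 17 degrees, blue graduated face outward (within about 30 degrees), released and at rest (all of step 2 and angle between gauge_grip's own z axis and vertical below 0.3 rad and linear speed of gauge below 0.02 m/s and angular speed of gauge below 0.2 rad/s); the robot touches nothing.
It fails at once if the gauge is forced against the hook: contact forces over 42 N in sum (the catch squeezing the bar makes up to 20 N of that by itself) (contact force between gauge and hook above 42 N).
It fails at once if the robot pushes on the hook post with more than 15 N (contact force between any of the fingers, the arm and hook above 15 N).
It fails at once if the orange gauge is moved from its place in the rack (distance of spare_grip from where it was at the start of the episode above 0.03 m).
It fails at once if something else on the table is moved by more than 30 mm (distance of any of bottle_a, bottle_b, label_core, wrench, star_knob, idler, cap_bin from where it was at the start of the episode above 0.03 m).
It also fails if it takes over 64 s, if anything falls off the work surface, if the arm or the gripper's body presses on something with over 40 N, if the wrist force passes 120 N, or if a joint passes its speed limit or range.

### The arm

A 6-joint arm with a two-finger parallel gripper is mounted at the origin on the work surface. World frame = base frame: x ahead of the robot, y to its left, z up, the work surface at z = 0. Lengths are in m, angles in degrees, forces in N, time in s.
With the tool pointing down it reaches from about 0.275 to 0.975 m from the base axis. Payload 8.4 kg.
Tool frame: the origin (TCP) lies on the front face of the gripper's body, between the roots of the fingers; the fingertips stand 88 mm ahead of it and the grasp point (between the pads) lies manip.grip_depth ahead of it (manip.grip_depth is the distance from the TCP to the grasp point, in m); z points along the fingers, y is the line along which they close (so a half turn about z gives the same grasp; the last joint's range is limited). The gripper opens to 92 mm and grips with 3 to 60 N. Pads are 20 mm wide; open, the fingers measure 128 mm over their backs; the gripper's body (75 mm by 189 mm) begins 69 mm behind the grasp point.
Start: joints at [65.409, 20.225, 93.587, -0, 66.188, -0.138], TCP at [0.259, 0.569, 0.303] pointing down, gripper open.
Joint ranges: [-150.9, 150.9], [-52.94, 120.26], [3.33, 152.33], [-74.26, 254.26], [0, 154.13], [-172.89, 172.89]. Speed limits (degrees/s): [127.2, 127.2, 159.86, 180, 180, 180].

### API

Orientations are given as a 3x3 rotation matrix whose columns are the frame's x, y, z axes.
In Python, from cell import manip, vision gives the robot as it stands.
- The arm moves only by the tool arm_command, never from a script. Its argument "commands" is a list of rows, each an object with "slide": the shift along the tool's x, y, z in mm, a list of three; "turn": the turn about the tool's z in rad; "grip": the opening, from 0 (shut) to 1 (fully open). In form: [{"slide": [dx, dy, dz], "turn": turn, "grip": grip}, ...]. A call has exactly 8 rows; each row is the pose to reach, as a shift and turn from the pose commanded when the call began, along the tool's axes at that moment; what a row does not reach only later rows make up. A row lasts 1/10 s, in which the tool goes at most 50 mm and 8.59 degrees, less where a joint would pass 70% of its speed; a pose out of reach is approached as far as the arm can. A call with a gripper value outside its range is refused whole. The fingers move at their own pace and stop on an object; the grip force is fixed at half the most. Time passes only in rows, so rows that repeat a pose let the fingers close, or fill a call up. It gives the time, the measured TCP pose, the force, the opening and the grip force at its end, in the units of the state.
- manip.get_state(): the state, without advancing time (a new reading comes with each control period).
- vision.read_camera(name): name is "scene" or "top" or "wrist"; returns a dict with "color" (400x640x3 uint8, red, green, blue), "intrinsics" (3x3 intrinsics, pixels), "R" (3x3) and "t" (3): a world point X has camera coordinates R X + t. Camera axes: x right, y down, z forward; pixel columns grow to the right and rows downward; lengths in m; the calibration is good to about 2 mm. A picture is of the moment at which its call begins. There is no depth.
- manip.finish_job(): hands the job in; it is judged then, once.
The state is a dict: "time_s": time; "joint_positions": joint angles; "joint_velocities": joint speeds; "joint_efforts": joint torques, N m; "position": TCP position; "orientation": TCP orientation; "force": force on the tool from outside, world axes, zero at the start; "torque": the same for the moment, N m; "width": opening from 0.0 (shut) to 1.0 (fully open); "finger_force": force on a finger pad.
Only numpy, scipy, OpenCV 4.12 (cv2) and the standard library are available. Lean on these libraries where they do the work, as an engineer would, in place of code of your own. Each camera call takes 0.05 s, during which the arm holds its last target. There are 200 camera calls.

## Working session

There is one attempt and no reset: what is moved stays moved. The work goes in short steps, Python scripts to look and compute and a tool call to move; the robot and the scene stay as the last step left them, time stands still between calls to the robot, and variables do not carry over. Pictures are saved under pics/ and viewed, at most 10 in all, crops included, and the job is handed in when it is done.

Besides the shell and the picture viewer there is one more tool, called after "Call:" in YAML: its name, and indented under it one key for each argument. arm_command: Moves the arm, as the interface text tells. Its arguments: {"type":"object","properties":{"commands":{"type":"array"}},"required":["commands"]}

```bash
mkdir -p pics; python3 - <<'E'
from cell import manip, vision
import cv2, numpy as np
s=manip.get_state(); print({k:np.round(v,3).tolist() for k,v in s.items()}, manip.grip_depth)
for n in ["scene","top"]:
    c=vision.read_camera(n); cv2.imwrite(f"pics/{n}0.png",c["color"][:,:,::-1])
    np.savez(f"{n}0.npz",**c); print(n,np.round(c["intrinsics"],1).tolist(),np.round(c["R"],3).tolist(),np.round(c["t"],3).tolist())
E
```

```text
{'time_s': 0.0, 'joint_positions': [65.409, 20.263, 93.628, 0.001, 66.187, -0.137], 'joint_velocities': [0.011, 0.002, -0.083, 0.002, 0.056, -0.026], 'joint_efforts': [0.0, -59.384, -33.422, 0.07, 0.023, -0.0], 'position': [0.259, 0.569, 0.302], 'orientation': [[-0.91, 0.414, -0.001], [0.414, 0.91, -0.001], [0.0, -0.001, -1.0]], 'force': [0.422, -0.468, -0.363], 'torque': [0.037, 0.001, 0.007], 'finger_force': 0.0, 'width': 0.996} 0.0694
scene [[454.6, 0.0, 314.2], [0.0, 454.6, 199.1], [0.0, 0.0, 1.0]] [[-0.577, 0.816, -0.01], [0.634, 0.44, -0.636], [-0.515, -0.374, -0.771]] [0.306, -0.247, 1.715]
top [[477.9, 0.0, 320.9], [0.0, 477.9, 195.9], [0.0, 0.0, 1.0]] [[0.006, -1.0, 0.009], [-0.989, -0.007, -0.15], [0.15, -0.008, -0.989]] [-0.01, 0.542, 1.611]
```

View pics/scene0.png

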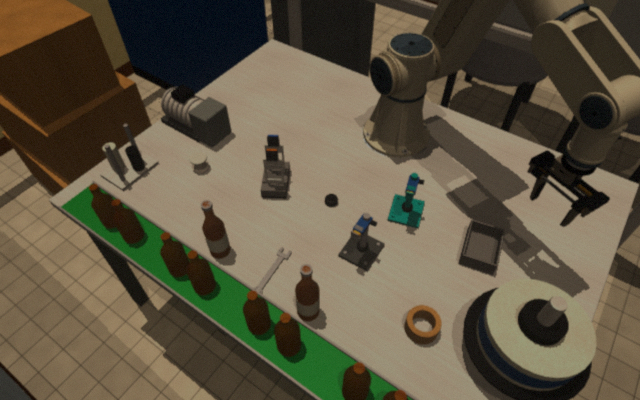

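View pics/top0.png

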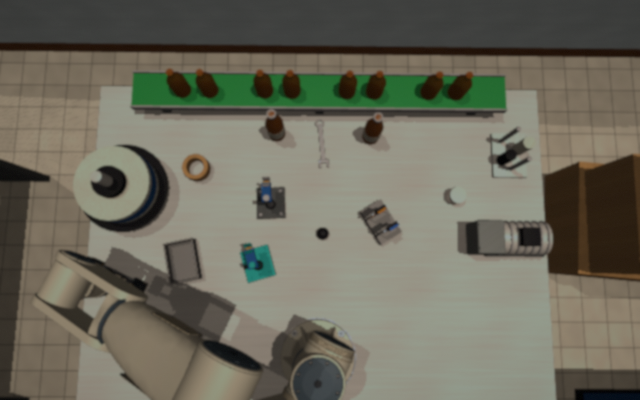

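The scene view shows the rack near (275,170), the grey hook post at (362,245) and the turquoise decoy at (407,205). In the top view they are at (380,222), (270,200) and (257,262). Next I'll enlarge the rack and the post.

```bash
python3 - <<'E'
import cv2, numpy as np
def crop(n,x,y,w=80,h=60):
    im=cv2.imread(f"pics/{n}0.png")[y:y+h,x:x+w]
    im=cv2.convertScaleAbs(im,alpha=1.6,beta=15)
    return cv2.resize(im,(400,300),interpolation=cv2.INTER_CUBIC)
a=np.vstack([np.hstack([crop("scene",235,135),crop("scene",325,210)]),np.hstack([crop("top",340,190),crop("top",230,170)])])
cv2.imwrite("pics/m1.png",a)
E
```

```text
(no output)
```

View pics/m1.png

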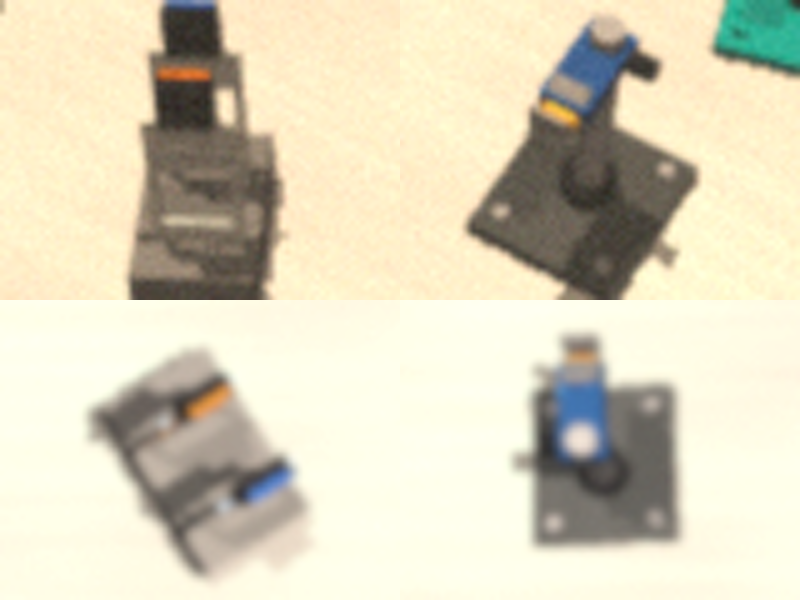

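The blue strip marks the gauge at top-view pixel (393.6,226) and scene pixel (273,136). Its window and bare back face the scene camera, so the blue face points along rack +x. The post's head points towards image-up, which is about world +x. Next I'll triangulate both.

```bash
cat > h.py <<'E'
import numpy as np, cv2
def ray(c,p):
    d=c["R"].T@np.linalg.inv(c["intrinsics"])@np.array([*p,1.]); return -c["R"].T@c["t"], d
def atz(c,p,z):
    o,d=ray(c,p); return o+d*(z-o[2])/d[2]
def tri(*cp):
    A=np.zeros((3,3));b=np.zeros(3);L=[]
    for c,p in cp:
        o,d=ray(c,p);d=d/np.linalg.norm(d);M=np.eye(3)-np.outer(d,d);A+=M;b+=M@o;L.append((M,o))
    x=np.linalg.solve(A,b);return x,[np.linalg.norm(M@(x-o)) for M,o in L]
def proj(c,X):
    q=c["intrinsics"]@(c["R"]@np.asarray(X)+c["t"]);return q[:2]/q[2]
E
python3 - <<'E'
from h import *
np.set_printoptions(precision=3,suppress=True)
S=dict(np.load("scene0.npz"));T=dict(np.load("top0.npz"))
t=lambda x,y:(340+x/5,190+(y-300)/5); t2=lambda x,y:(230+(x-400)/5,170+(y-300)/5)
s=lambda x,y:(235+x/5,135+y/5); s2=lambda x,y:(325+(x-400)/5,210+y/5)
print("blue",tri((T,t(268,480)),(S,s(190,3))), atz(T,t(268,480),.187))
print("orange",tri((T,t(208,402)),(S,s(183,73))), atz(T,t(208,402),.187))
print("strip ends",atz(T,t(245,495),.187),atz(T,t(293,467),.187))
print("whitecap",tri((T,t2(580,440)),(S,s2(607,30))))
print("yellow",tri((T,t2(580,356)),(S,s2(560,110))))
for p in [(533,388),(672,385),(679,541),(533,546)]: print("foot",atz(T,t2(*p),.012))
for p in [(470,228),(585,105),(697,180)]: print("footS",atz(S,s2(*p),.012))
E
```

```text
blue (array([ 0.426, -0.231,  0.191]), [np.float64(0.0007060326370296251), np.float64(0.0007060326370297691)]) [ 0.427 -0.233  0.187]
orange (array([ 0.476, -0.196,  0.189]), [np.float64(0.000526915166078588), np.float64(0.0005269151660786042)]) [ 0.476 -0.196  0.187]
strip ends [ 0.418 -0.218  0.187] [ 0.435 -0.248  0.187]
whitecap (array([0.516, 0.169, 0.168]), [np.float64(0.0004241980594777336), np.float64(0.00042419805947776547)])
yellow (array([0.571, 0.172, 0.159]), [np.float64(0.0007186939458541822), np.float64(0.0007186939458542549)])
foot [0.575 0.22  0.012]
foot [0.578 0.122 0.012]
foot [0.467 0.115 0.012]
foot [0.463 0.217 0.012]
footS [0.581 0.127 0.012]
footS [0.465 0.136 0.012]
footS [0.474 0.221 0.012]
```

Call:
arm_command:
  commands:
    - {"slide":[0,0,-45],"turn":0.14,"grip":1}
    - {"slide":[-10,-15,-90],"turn":0.28,"grip":1}
    - {"slide":[-36,-50,-100],"turn":0.42,"grip":1}
    - {"slide":[-62,-86,-100],"turn":0.56,"grip":1}
    - {"slide":[-88,-122,-100],"turn":0.7,"grip":1}
    - {"slide":[-116,-158,-100],"turn":0.84,"grip":1}
    - {"slide":[-144,-195,-100],"turn":0.98,"grip":1}
    - {"slide":[-172,-232,-100],"turn":1.1,"grip":1}

```text
time_s: 0.9
position: [0.3191, 0.2847, 0.4025]
orientation: [[-0.039, 0.999, -0.0], [0.999, 0.039, -0.0], [-0.0, -0.0, -1.0]]
force: [1.1, -0.8, -0.2]
width: 1.002
finger_force: 0.0
```

```bash
cat > st.py <<'E'
import sys, numpy as np
from cell import manip
s=manip.get_state();R=np.array(s["orientation"]);p=np.array(s["position"])
np.set_printoptions(precision=4,suppress=True)
print("t",s["time_s"],"p",p,"yyaw",np.degrees(np.arctan2(R[1,1],R[0,1])),"F",np.array(s["force"]),"T",np.array(s["torque"]),"w",s["width"],"ff",s["finger_force"],"z",R[:,2],"J",np.array(s["joint_positions"]))
if len(sys.argv)>4:
    g=np.array(list(map(float,sys.argv[1:4])));d=R.T@(g-p)*1e3
    a=np.radians(float(sys.argv[4]))-np.arctan2(R[1,1],R[0,1]);a=(a+np.pi)%(2*np.pi)-np.pi
    print("slide",d,"turn",-a)
E
python3 st.py 0.43 -0.23 0.4 -60
```

```text
t 0.9 p [0.3191 0.2847 0.4025] yyaw 2.2312675453658986 F [ 1.1291 -0.8401 -0.1768] T [-0.0512  0.0143 -0.0091] w 1.0021406371067074 ff 0.0 z [-0.     -0.0002 -1.    ] J [ 41.5504  -3.3766 108.739   -0.0089  74.6476  39.3215]
slide [-518.66     90.8158    2.5681] turn 1.0861405163561244
```

```bash
python3 - <<'E'
from cell import manip, vision
from h import *
np.set_printoptions(precision=3,suppress=True)
c=vision.read_camera("wrist");s=manip.get_state();R=np.array(s["orientation"]);p=np.array(s["position"])
C=-c["R"].T@c["t"];print(c["intrinsics"][0],"cam in tool",R.T@(C-p),"axes in tool\n",R.T@c["R"].T)
for X in [(.573,.171,.154),(.43,-.23,.19)]: print(proj(c,X),(c["R"]@X+c["t"])[2])
E
```

```text
[276.871   0.    319.534] cam in tool [ 0.084 -0.001 -0.082] axes in tool
 [[ 0.008 -0.961 -0.278]
 [ 1.     0.008  0.003]
 [-0.001 -0.278  0.961]]
[503.708 270.177] 0.3743585928176322
[375.056 496.247] 0.4511483944149126
```

Call:
arm_command:
  commands:
    - {"slide":[-28,35,3],"turn":0,"grip":1}
    - {"slide":[-56,70,6],"turn":0,"grip":1}
    - {"slide":[-84,105,9],"turn":0,"grip":1}
    - {"slide":[-112,140,12],"turn":0,"grip":1}
    - {"slide":[-140,175,16],"turn":0,"grip":1}
    - {"slide":[-168,210,20],"turn":0,"grip":1}
    - {"slide":[-195,243,22],"turn":0,"grip":1}
    - {"slide":[-195,243,22],"turn":0,"grip":1}

```text
time_s: 1.75
position: [0.5735, 0.0995, 0.3794]
orientation: [[-0.041, 0.999, -0.0], [0.999, 0.041, -0.001], [-0.001, -0.0, -1.0]]
force: [0.1, 0.2, -0.6]
width: 1.0
finger_force: 0.0
```

```bash
python3 - <<'E'
from cell import manip, vision
from h import *
c=vision.read_camera("wrist");np.savez("w1.npz",**c)
u=proj(c,(.573,.171,.154));print(u)
x0=int(np.clip(u[0]-100,0,440));y0=int(np.clip(u[1]-75,0,250));print(x0,y0)
im=cv2.convertScaleAbs(c["color"][y0:y0+150,x0:x0+200,::-1],alpha=1.5,beta=10)
cv2.imwrite("pics/w1.png",cv2.resize(im,(800,600),interpolation=cv2.INTER_CUBIC))
E
```

```text
[321.56541345 121.31834478]
221 46
```

View pics/w1.png

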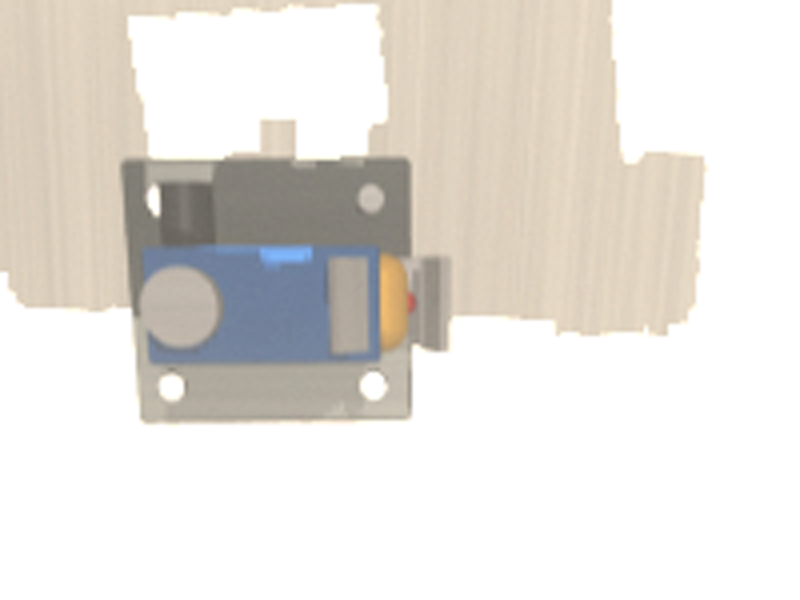

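The wrist picture shows the brass roller at (380–407, 303), the red pin at (411,302), and the lip at columns 412–450, rows 256–350. Now I'll convert those, plus the foot corners, to world positions.

```bash
python3 - <<'E'
from h import *
np.set_printoptions(precision=4,suppress=True)
c=dict(np.load("w1.npz"));q=lambda x,y:(221+x/4,46+y/4)
print("lip outer",[atz(c,q(450,y),.176) for y in (258,350)])
print("lip inner top?",[atz(c,q(x,303),.176) for x in (412,422,432)])
print("pin",atz(c,q(411,302),.152)); print("roller front",atz(c,q(407,302),.156))
for p in [(123,160),(410,160),(410,418),(141,421)]: print("foot",atz(c,q(*p),.012))
for p in [(142,247),(380,247),(380,360),(150,361)]: print("head",atz(c,q(*p),.172))
E
python3 st.py 0.43 -0.23 0.38 -60
```

```text
lip outer [array([0.5841, 0.1824, 0.176 ]), array([0.5853, 0.1602, 0.176 ])]
lip inner top? [array([0.5752, 0.1713, 0.176 ]), array([0.5777, 0.1714, 0.176 ]), array([0.5802, 0.1715, 0.176 ])]
pin [0.5754 0.1709 0.152 ]
roller front [0.5743 0.1709 0.156 ]
foot [0.4663 0.2145 0.012 ]
foot [0.5749 0.219  0.012 ]
foot [0.5793 0.1218 0.012 ]
foot [0.4708 0.1161 0.012 ]
head [0.5075 0.1819 0.172 ]
head [0.5667 0.1843 0.172 ]
head [0.5678 0.1567 0.172 ]
head [0.5089 0.154  0.172 ]
t 1.8 p [0.5717 0.1009 0.3796] yyaw 2.364813693592084 F [-1.2381 -0.0738  0.1987] T [-0.0985  0.0847 -0.0237] w 0.9980881486888223 ff 0.0 z [-0.0015 -0.0004 -1.    ] J [ 9.8669 12.62   94.0088 -0.0066 73.4598  7.5039]
slide [-324.807  -155.2836   -0.0934] turn 1.0884713363460277
```

hook_mid is at about (0.573, 0.171) with yaw about 2.7°. I'll grip the 16 mm faces, since that squares up any lean: tool y goes along own x, yaw −150°, J6 ≈ 122 → 14.

Call:
arm_command:
  commands:
    - {"slide":[-17,-12,0],"turn":0.149,"grip":1}
    - {"slide":[-34,-24,0],"turn":0.298,"grip":0.9}
    - {"slide":[-51,-36,0],"turn":0.447,"grip":0.8}
    - {"slide":[-68,-48,0],"turn":0.596,"grip":0.7}
    - {"slide":[-85,-60,0],"turn":0.745,"grip":0.5}
    - {"slide":[-102,-72,0],"turn":0.894,"grip":0.5}
    - {"slide":[-119,-84,0],"turn":1.043,"grip":0.5}
    - {"slide":[-136,-96,0],"turn":1.19,"grip":0.5}

```text
time_s: 2.6
position: [0.4793, -0.0372, 0.3807]
orientation: [[0.913, 0.408, -0.0], [0.408, -0.913, 0.0], [-0.0, -0.0, -1.0]]
force: [0.4, 0.4, 0.7]
width: 0.503
finger_force: 0.0
```

```bash
python3 st.py 0.395 -0.175 0.33 -150
```

```text
t 2.6 p [ 0.4793 -0.0372  0.3807] yyaw -65.94269228874005 F [0.4455 0.4191 0.6783] T [0.0325 0.1122 0.0203] w 0.5027093018600083 ff 0.0 z [-0.0003  0.0004 -1.    ] J [ -4.631    2.9469 105.1766   0.0205  71.8957  61.3053]
slide [-133.0941   91.4858   50.6685] turn 1.4670767799235054
```

Call:
arm_command:
  commands:
    - {"slide":[-17,12,7],"turn":0.149,"grip":0.5}
    - {"slide":[-34,24,14],"turn":0.298,"grip":0.5}
    - {"slide":[-51,36,21],"turn":0.447,"grip":0.5}
    - {"slide":[-70,48,28],"turn":0.596,"grip":0.5}
    - {"slide":[-90,61,35],"turn":0.745,"grip":0.5}
    - {"slide":[-110,76,42],"turn":0.894,"grip":0.5}
    - {"slide":[-133,91,50],"turn":1.043,"grip":0.5}
    - {"slide":[-133,91,50],"turn":1.19,"grip":0.5}

```text
time_s: 3.4
position: [0.3947, -0.1757, 0.3297]
orientation: [[0.716, -0.698, -0.002], [-0.698, -0.716, 0.0], [-0.002, 0.001, -1.0]]
force: [0.2, 0.3, 0.3]
width: 0.505
finger_force: 0.0
```

```bash
python3 - <<'E'
from cell import manip, vision
from h import *
c=vision.read_camera("wrist");np.savez("w2.npz",**c)
u=proj(c,(.43,-.235,.187));print(u)
x0=int(np.clip(u[0]-100,0,440));y0=int(np.clip(u[1]-75,0,250));print(x0,y0)
im=cv2.convertScaleAbs(c["color"][y0:y0+150,x0:x0+200,::-1],alpha=1.2,beta=10)
cv2.imwrite("pics/w2.png",cv2.resize(im,(800,600),interpolation=cv2.INTER_CUBIC))
E
```

```text
[342.06220234 130.51932397]
242 55
```

View pics/w2.png

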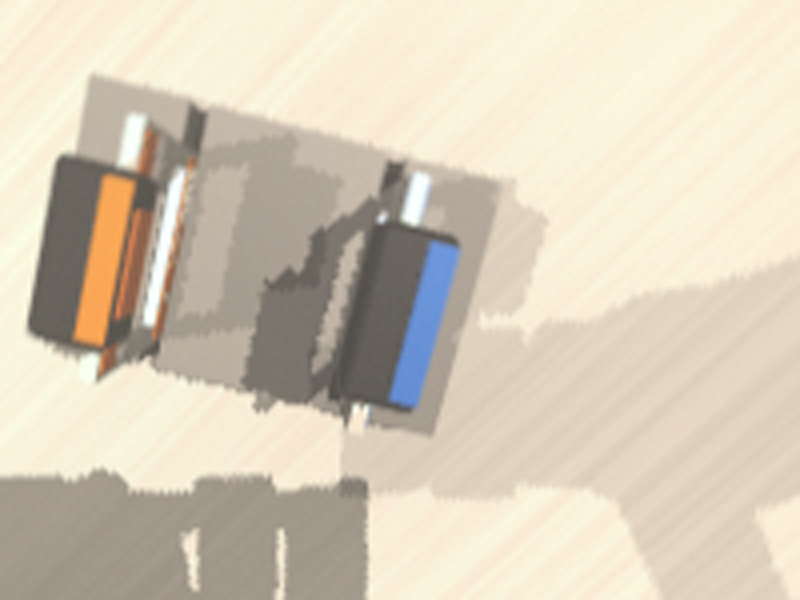

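The blue strip is on the +rack-x side of the handle, with its edge from (460,243) to (412,410). The orange gauge shows its face on the same side, which confirms the blue face direction. The top centre is about (400,316).

```bash
python3 - <<'E'
from h import *
np.set_printoptions(precision=4,suppress=True)
c=dict(np.load("w2.npz"));q=lambda x,y:(242+x/4,55+y/4)
P=lambda x,y,z=.187:atz(c,q(x,y),z)
a,b=P(412,410),P(460,243);print(a,b,np.linalg.norm(a-b),"own y yaw",np.degrees(np.arctan2(*(a-b)[1::-1])),np.degrees(np.arctan2(*(b-a)[1::-1])))
print("centre",P(400,316),"width",np.linalg.norm(P(386,222)-b))
r=[P(92,75,.04),P(500,180,.04),P(433,436,.04),P(158,368,.04)];print(r,np.degrees(np.arctan2(*(r[1]-r[0])[1::-1])))
o1,o2=P(135,175),P(103,345);print("orange",o1,o2)
E
python3 st.py 0.43 -0.235 0.24 -150
```

```text
[ 0.4127 -0.2221  0.187 ] [ 0.4301 -0.251   0.187 ] 0.03370719309983864 own y yaw 121.14074174314976 -58.859258256850254
centre [ 0.4281 -0.2331  0.187 ] width 0.015015579865789235
[array([ 0.5326, -0.2161,  0.04  ]), array([ 0.4214, -0.2862,  0.04  ]), array([ 0.3757, -0.2156,  0.04  ]), array([ 0.4563, -0.1655,  0.04  ])] -147.76837876841546
orange [ 0.4829 -0.2148  0.187 ] [ 0.4653 -0.1868  0.187 ]
t 3.45 p [ 0.3955 -0.1751  0.3302] yyaw -134.77821130352066 F [1.3626 0.1552 0.1726] T [ 0.0621  0.091  -0.0036] w 0.4976351786562945 ff 0.0 z [-0.0012  0.0007 -1.    ] J [-24.0848   0.8892 113.9225   0.008   65.2665 110.69  ]
slide [66.7558 18.1937 90.1252] turn 0.2656703307964201
```

Call:
arm_command:
  commands:
    - {"slide":[32,9,0],"turn":0.12,"grip":0.5}
    - {"slide":[64,18,0],"turn":0.245,"grip":0.5}
    - {"slide":[64,18,15],"turn":0.245,"grip":0.5}
    - {"slide":[64,18,40],"turn":0.245,"grip":0.5}
    - {"slide":[64,18,65],"turn":0.245,"grip":0.5}
    - {"slide":[64,18,80],"turn":0.245,"grip":0.5}
    - {"slide":[64,18,89],"turn":0.245,"grip":0.5}
    - {"slide":[64,18,89],"turn":0.245,"grip":0.5}

```text
time_s: 4.25
position: [0.4303, -0.2317, 0.241]
orientation: [[0.534, -0.846, -0.002], [-0.846, -0.534, 0.001], [-0.002, 0.001, -1.0]]
force: [-0.6, -0.1, 0.1]
width: 0.503
finger_force: 0.0
```

Call:
arm_command:
  commands:
    - {"slide":[0,0,0],"turn":0,"grip":0.35}
    - {"slide":[0,0,0],"turn":0,"grip":0.2}
    - {"slide":[0,0,0],"turn":0,"grip":0.1}
    - {"slide":[0,0,0],"turn":0,"grip":0}
    - {"slide":[0,0,0],"turn":0,"grip":0}
    - {"slide":[0,0,0],"turn":0,"grip":0}
    - {"slide":[0,0,0],"turn":0,"grip":0}
    - {"slide":[0,0,0],"turn":0,"grip":0}

```text
time_s: 5.05
position: [0.4306, -0.2331, 0.2422]
orientation: [[0.532, -0.847, -0.0], [-0.847, -0.532, -0.001], [0.001, 0.001, -1.0]]
force: [-2.8, -1.1, 5.6]
width: 0.173
finger_force: 30.0
```

```bash
python3 st.py 0.43 -0.2335 0.4 -60
```

```text
t 5.05 p [ 0.4306 -0.2331  0.2422] yyaw -147.861176620853 F [-2.7508 -1.1213  5.6375] T [-0.3966  0.9986  0.0594] w 0.17319959959148293 ff 29.97860759496689 z [-0.0002 -0.0009 -1.    ] J [-28.5802  12.3762 113.2347  -0.0615  54.3728 119.3168]
slide [   0.1158    0.7853 -157.7794] turn -1.5334668167101508
```

Call:
arm_command:
  commands:
    - {"slide":[0,0,-8],"turn":0,"grip":0}
    - {"slide":[0,0,-22],"turn":0,"grip":0}
    - {"slide":[0,0,-42],"turn":0,"grip":0}
    - {"slide":[0,0,-68],"turn":0,"grip":0}
    - {"slide":[0,0,-98],"turn":0,"grip":0}
    - {"slide":[0,0,-128],"turn":0,"grip":0}
    - {"slide":[0,0,-155],"turn":0,"grip":0}
    - {"slide":[0,0,-170],"turn":0,"grip":0}

```text
time_s: 5.85
position: [0.431, -0.2327, 0.4143]
orientation: [[0.532, -0.847, 0.003], [-0.847, -0.532, -0.001], [0.002, -0.002, -1.0]]
force: [-0.5, -0.7, -3.6]
width: 0.173
finger_force: 30.0
```

```bash
python3 st.py 0.653 0.175 0.40 2.7
```

```text
t 5.85 p [ 0.431  -0.2327  0.4143] yyaw -147.88347344075197 F [-0.5379 -0.7438 -3.5764] T [ 0.0835  0.0901 -0.0083] w 0.17270973644109547 ff 29.984322488307953 z [ 0.0025 -0.0008 -1.    ] J [-28.5567   2.3703 101.5939   0.0281  75.8851 119.3201]
slide [-227.3024 -404.7714   14.4842] turn -2.628177410630556
```

Call:
arm_command:
  commands:
    - {"slide":[-10,-18,0],"turn":-0.14,"grip":0}
    - {"slide":[-24,-42,0],"turn":-0.28,"grip":0}
    - {"slide":[-38,-68,0],"turn":-0.43,"grip":0}
    - {"slide":[-54,-96,0],"turn":-0.58,"grip":0}
    - {"slide":[-70,-124,0],"turn":-0.73,"grip":0}
    - {"slide":[-86,-152,0],"turn":-0.88,"grip":0}
    - {"slide":[-100,-178,0],"turn":-1.03,"grip":0}
    - {"slide":[-112,-200,0],"turn":-1.18,"grip":0}

```text
time_s: 6.65
position: [0.5408, -0.0299, 0.4117]
orientation: [[0.984, 0.176, -0.0], [0.176, -0.984, 0.001], [-0.0, -0.001, -1.0]]
force: [-0.1, -1.1, -3.0]
width: 0.17
finger_force: 30.0
```

```bash
python3 st.py 0.653 0.175 0.38 2.7
```

```text
t 6.65 p [ 0.5408 -0.0299  0.4117] yyaw -79.88682583768552 F [-0.0673 -1.0746 -2.9667] T [-0.1571  0.0215  0.0037] w 0.1704262651032931 ff 29.982512891292572 z [-0.0004  0.0007 -1.    ] J [-3.3385  7.6316 96.088   0.0372 76.3056 76.5395]
slide [ 146.4145 -181.971    31.7946] turn -1.4414120296387365
```

Call:
arm_command:
  commands:
    - {"slide":[14,-16,0],"turn":-0.14,"grip":0}
    - {"slide":[32,-38,0],"turn":-0.29,"grip":0}
    - {"slide":[52,-64,0],"turn":-0.44,"grip":0}
    - {"slide":[74,-92,0],"turn":-0.59,"grip":0}
    - {"slide":[96,-120,0],"turn":-0.74,"grip":0}
    - {"slide":[118,-148,0],"turn":-0.89,"grip":0}
    - {"slide":[136,-170,0],"turn":-1.04,"grip":0}
    - {"slide":[146,-182,0],"turn":-1.18,"grip":0}

```text
time_s: 7.45
position: [0.6541, 0.1749, 0.4112]
orientation: [[0.212, 0.977, -0.001], [0.977, -0.212, 0.001], [0.001, -0.001, -1.0]]
force: [0.2, -0.8, -2.5]
width: 0.173
finger_force: 30.0
```

```bash
python3 st.py 0.653 0.172 0.32 2.7
```

```text
t 7.45 p [0.6541 0.1749 0.4112] yyaw -12.232602362821744 F [ 0.2327 -0.8314 -2.5145] T [ 0.0982  0.0654 -0.017 ] w 0.17297325403754343 ff 29.98384863138199 z [-0.0009  0.0008 -1.    ] J [14.8176 20.6713 79.2823  0.0564 80.0875 27.0405]
slide [-3.09   -0.3969 91.1679] turn -0.26062307712232435
```

Call:
arm_command:
  commands:
    - {"slide":[-1,0,10],"turn":-0.1,"grip":0}
    - {"slide":[-2,0,25],"turn":-0.2,"grip":0}
    - {"slide":[-3,0,42],"turn":-0.26,"grip":0}
    - {"slide":[-3,0,60],"turn":-0.26,"grip":0}
    - {"slide":[-3,0,77],"turn":-0.26,"grip":0}
    - {"slide":[-3,0,88],"turn":-0.26,"grip":0}
    - {"slide":[-3,0,91],"turn":-0.26,"grip":0}
    - {"slide":[-3,0,91],"turn":-0.26,"grip":0}

```text
time_s: 8.25
position: [0.653, 0.1696, 0.3205]
orientation: [[-0.039, 0.999, -0.001], [0.999, 0.039, -0.0], [-0.0, -0.001, -1.0]]
force: [-0.5, -0.2, -2.8]
width: 0.171
finger_force: 30.0
```

```bash
python3 st.py; python3 - <<'E'
from cell import manip, vision
from h import *
w=vision.read_camera("wrist");np.savez("w3.npz",**w);s=vision.read_camera("scene");np.savez("s3.npz",**s)
def crop(c,X,w,h,k,a):
    u=proj(c,X);x0=int(np.clip(u[0]-w/2,0,640-w));y0=int(np.clip(u[1]-h/2,0,400-h));print(u,x0,y0)
    return cv2.resize(cv2.convertScaleAbs(c["color"][y0:y0+h,x0:x0+w,::-1],alpha=a,beta=10),None,fx=k,fy=k,interpolation=cv2.INTER_CUBIC)
cv2.imwrite("pics/m3.png",np.hstack([crop(s,(.61,.17,.17),80,120,5,1.6),crop(w,(.615,.17,.17),200,300,2,1.3)]))
E
```

```text
t 8.25 p [0.653  0.1696 0.3205] yyaw 2.232870497926435 F [-0.4947 -0.183  -2.7733] T [-0.1041  0.0057 -0.0224] w 0.17096032230281066 ff 29.985238015651703 z [-0.0007 -0.     -1.    ] J [14.4329 23.8024 85.9275  0.0076 70.3072 12.1974]
[348.5509991  238.97410285] 308 178
[276.55719391 205.24789495] 176 55
```

View pics/m3.png

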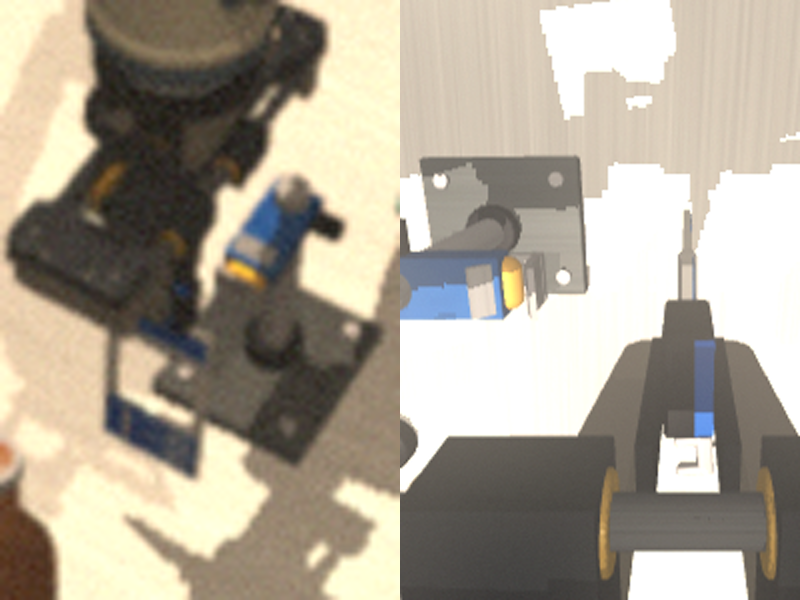

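The scene crop shows the blue graduated panel facing outward, with its lower corners at (107,430) and (195,475). The wrist crop shows the handle strip at columns 695–713, rows 340–437, and the lip at about column 540. Next I'll get the head height and the bar offset.

```bash
python3 - <<'E'
from h import *
np.set_printoptions(precision=4,suppress=True)
w1,w3,s3,s0,t0=[dict(np.load(f+".npz")) for f in("w1","w3","s3","scene0","top0")]
a=lambda x,y:(221+x/4,46+y/4); b=lambda x,y:(176+(x-400)/2,55+y/2); s=lambda x,y:(308+x/5,178+y/5)
s2=lambda x,y:(325+(x-400)/5,210+y/5)
pr=lambda n,*v:print(n,*[np.round(x,4) for x in tri(*v)])
pr("lip far outer",(w1,a(450,258)),(w3,b(545,253)))
pr("box far right",(w1,a(380,247)),(w3,b(502,252)))
pr("plate far left",(w1,a(328,258)),(w3,b(467,264)))
pr("plate near right",(w1,a(368,352)),(w3,b(497,316)))
pr("plate c",(w1,a(348,305)),(w3,b(481,291)),(s0,s2(571,88)))
pr("roller c",(w1,a(393,303)),(w3,b(513,284)),(s0,s2(560,110)))
print("panel corners",atz(s3,s(107,430),.0905),atz(s3,s(195,475),.0905))
print("strip ends x,y",atz(w3,b(704,437),.265),atz(w3,b(704,340),.265),"right edge",atz(w3,b(713,390),.265))
print("plate edge",atz(w3,b(687,212),.0905),atz(w3,b(687,298),.229))
G=lambda x,z,yy=.170:(x,yy,z)
for z in(.2,.23): print("edge proj",[(proj(w3,(.653-.0012,.2,zz))-(176,55))*2+(400,0) for zz in(.09,z)])
E
```

```text
lip far outer [0.585  0.1834 0.1443] [0.001 0.001]
box far right [0.5662 0.185  0.1503] [0.0005 0.0005]
plate far left [0.553  0.1814 0.1598] [0.0002 0.0002]
plate near right [0.5647 0.1574 0.1599] [0.0005 0.0005]
plate c [0.5589 0.1705 0.1636] [0.0007 0.0009 0.0014]
roller c [0.5707 0.1715 0.1566] [0.001  0.0014 0.0014]
panel corners [0.662  0.1453 0.0905] [0.6581 0.2002 0.0905]
strip ends x,y [0.6581 0.1629 0.265 ] [0.6567 0.1923 0.265 ] right edge [0.6598 0.1777 0.265 ]
plate edge [0.6519 0.1977 0.0905] [0.6521 0.1921 0.229 ]
edge proj [array([686.9264, 207.8042]), array([686.9101, 253.7798])]
edge proj [array([686.9264, 207.8042]), array([686.9023, 275.7134])]
```

Head home height is about 0.149, and the bar sits at TCP −1 mm in x. I'll drop to bar z ≈ 0.188, so the window faces the lip, and then slide in horizontally.

Call:
arm_command:
  commands:
    - {"slide":[0,0,8],"turn":0,"grip":0}
    - {"slide":[0,-8,13],"turn":0,"grip":0}
    - {"slide":[0,-22,13],"turn":0,"grip":0}
    - {"slide":[1,-38,13],"turn":0,"grip":0}
    - {"slide":[1,-54,13],"turn":0,"grip":0}
    - {"slide":[2,-68,13],"turn":0,"grip":0}
    - {"slide":[2,-79,13],"turn":0,"grip":0}
    - {"slide":[2,-79,13],"turn":0,"grip":0}

```text
time_s: 9.15
position: [0.5725, 0.1685, 0.3077]
orientation: [[-0.039, 0.999, -0.001], [0.999, 0.039, -0.0], [-0.0, -0.001, -1.0]]
force: [-0.6, 0.2, -2.5]
width: 0.168
finger_force: 30.0
```

```bash
python3 st.py; python3 - <<'E'
from cell import manip, vision
from h import *
w=vision.read_camera("wrist");np.savez("w4.npz",**w);s=vision.read_camera("scene");np.savez("s4.npz",**s)
def crop(c,X,w,h,k,a):
    u=proj(c,X);x0=int(np.clip(u[0]-w/2,0,640-w));y0=int(np.clip(u[1]-h/2,0,400-h));print(u,x0,y0)
    return cv2.resize(cv2.convertScaleAbs(c["color"][y0:y0+h,x0:x0+w,::-1],alpha=a,beta=10),None,fx=k,fy=k,interpolation=cv2.INTER_CUBIC)
cv2.imwrite("pics/m4.png",np.hstack([crop(s,(.573,.17,.15),80,120,5,1.8),crop(w,(.573,.17,.17),133,200,3,1.4)]))
E
```

```text
t 9.15 p [0.5725 0.1685 0.3077] yyaw 2.259183544195716 F [-0.6166  0.1858 -2.5071] T [-0.0345  0.0633 -0.0238] w 0.16812286913549643 ff 29.984098076820374 z [-0.0009 -0.0001 -1.    ] J [16.2552 17.4832 96.8323  0.0074 65.738  13.993 ]
[355.5010406  233.93799516] 315 173
[320.10845034 210.48653664] 253 110
```

View pics/m4.png

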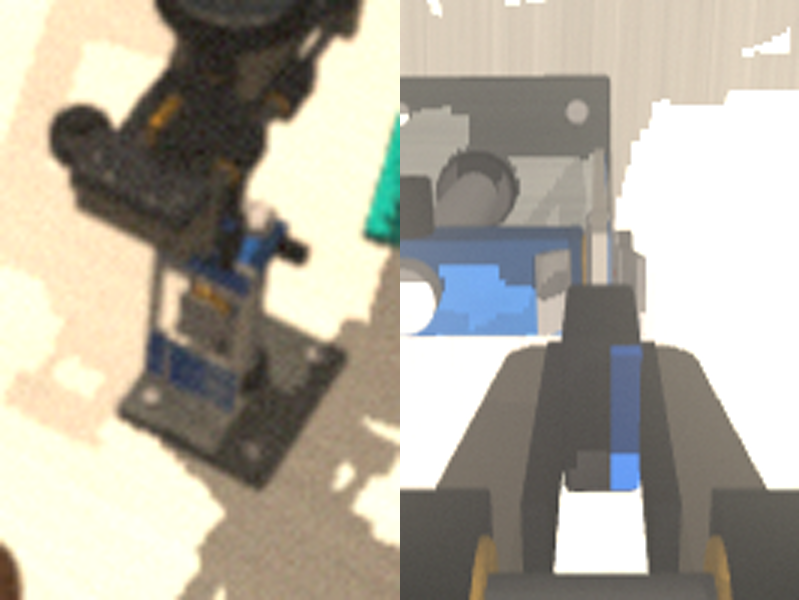

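The scene crop shows the lip and roller framed in the gauge's window, roughly centred. In the wrist crop the plate at column 598 lies between the roller (585) and the lip (612–645). Now lowering by feel.

Call:
arm_command:
  commands:
    - {"slide":[0,0,4],"turn":0,"grip":0}
    - {"slide":[0,0,8],"turn":0,"grip":0}
    - {"slide":[0,0,12],"turn":0,"grip":0}
    - {"slide":[0,0,15],"turn":0,"grip":0}
    - {"slide":[0,0,18],"turn":0,"grip":0}
    - {"slide":[0,0,20],"turn":0,"grip":0}
    - {"slide":[0,0,22],"turn":0,"grip":0}
    - {"slide":[0,0,22],"turn":0,"grip":0}

```text
time_s: 10.05
position: [0.5741, 0.1685, 0.2858]
orientation: [[-0.039, 0.999, 0.0], [0.999, 0.039, -0.0], [-0.0, 0.0, -1.0]]
force: [-0.7, -0.3, 2.6]
width: 0.168
finger_force: 30.0
```

Call:
arm_command:
  commands:
    - {"slide":[0,0,1],"turn":0,"grip":0}
    - {"slide":[0,0,1.5],"turn":0,"grip":0}
    - {"slide":[0,0,2],"turn":0,"grip":0}
    - {"slide":[0,0,2.5],"turn":0,"grip":0}
    - {"slide":[0,0,3],"turn":0,"grip":0}
    - {"slide":[0,0,3.5],"turn":0,"grip":0}
    - {"slide":[0,0,4],"turn":0,"grip":0}
    - {"slide":[0,0,4],"turn":0,"grip":0}

```text
time_s: 10.85
position: [0.5741, 0.1685, 0.2819]
orientation: [[-0.039, 0.999, 0.0], [0.999, 0.039, -0.0], [-0.0, 0.0, -1.0]]
force: [0.2, -1.6, 3.5]
width: 0.172
finger_force: 30.0
```

Call:
arm_command:
  commands:
    - {"slide":[0,0,0.5],"turn":0,"grip":0}
    - {"slide":[0,0,1],"turn":0,"grip":0}
    - {"slide":[0,0,1],"turn":0,"grip":0}
    - {"slide":[0,0,1.5],"turn":0,"grip":0}
    - {"slide":[0,0,1.5],"turn":0,"grip":0}
    - {"slide":[0,0,2],"turn":0,"grip":0}
    - {"slide":[0,0,2],"turn":0,"grip":0}
    - {"slide":[0,0,2],"turn":0,"grip":0}

```text
time_s: 11.65
position: [0.5743, 0.1685, 0.2816]
orientation: [[-0.039, 0.999, 0.001], [0.999, 0.039, 0.0], [0.0, 0.001, -1.0]]
force: [-3.6, -3.0, 17.6]
width: 0.173
finger_force: 30.1
```

```bash
python3 st.py; python3 - <<'E'
from cell import manip, vision
from h import *
w=vision.read_camera("wrist");np.savez("w5.npz",**w);s=vision.read_camera("scene");np.savez("s5.npz",**s)
def crop(c,X,w,h,k,a):
    u=proj(c,X);x0=int(np.clip(u[0]-w/2,0,640-w));y0=int(np.clip(u[1]-h/2,0,400-h));print(u,x0,y0)
    return cv2.resize(cv2.convertScaleAbs(c["color"][y0:y0+h,x0:x0+w,::-1],alpha=a,beta=10),None,fx=k,fy=k,interpolation=cv2.INTER_CUBIC)
cv2.imwrite("pics/m5.png",np.hstack([crop(s,(.573,.17,.14),50,75,8,1.8),crop(w,(.573,.18,.15),80,120,5,1.4)]))
E
```

```text
t 11.65 p [0.5743 0.1685 0.2816] yyaw 2.2340671360182154 F [-3.6014 -3.0106 17.5699] T [-0.646   1.0997  0.0666] w 0.17327103265741303 ff 30.06795823574066 z [ 0.0013  0.0003 -1.    ] J [16.2156 19.0396 98.1823 -0.0064 62.6994 13.9844]
[355.28396074 236.03929063] 330 198
[318.03828418 201.4080241 ] 278 141
```

View pics/m5.png

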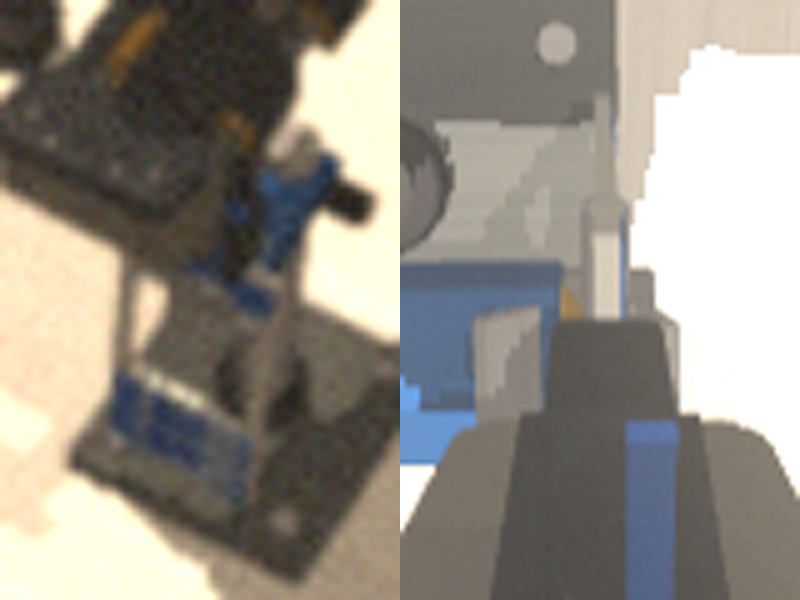

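The push went rigid, to about 20 N net, at TCP z = 0.2816, so I'm backing off at once. I'll settle the head height from the pictures I already have.

Call:
arm_command:
  commands:
    - {"slide":[0,0,-1],"turn":0,"grip":0}
    - {"slide":[0,0,-2],"turn":0,"grip":0}
    - {"slide":[0,0,-2.5],"turn":0,"grip":0}
    - {"slide":[0,0,-2.5],"turn":0,"grip":0}
    - {"slide":[0,0,-2.5],"turn":0,"grip":0}
    - {"slide":[0,0,-2.5],"turn":0,"grip":0}
    - {"slide":[0,0,-2.5],"turn":0,"grip":0}
    - {"slide":[0,0,-2.5],"turn":0,"grip":0}

```text
time_s: 12.55
position: [0.574, 0.1685, 0.2819]
orientation: [[-0.039, 0.999, -0.0], [0.999, 0.039, -0.0], [-0.0, -0.0, -1.0]]
force: [1.7, -0.8, -3.0]
width: 0.17
finger_force: 30.0
```

```bash
python3 st.py; python3 - <<'E'
from h import *
np.set_printoptions(precision=4,suppress=True)
w4,w5,s4,s5,w1=[dict(np.load(f+".npz")) for f in("w4","w5","s4","s5","w1")]
# predicted projections of key points for candidate home heights, in crop coords of m5 (wrist x5 @278,141; scene x8 @330,198), m4, w1
f5=lambda X:(proj(w5,X)-(278,141))*5+(400,0); g5=lambda X:(proj(s5,X)-(330,198))*8
f4=lambda X:(proj(w4,X)-(253,110))*3+(400,0); g4=lambda X:(proj(s4,X)-(315,173))*5
f1=lambda X:(proj(w1,X)-(221,46))*4
y=np.array([-np.sin(np.radians(2.7)),np.cos(np.radians(2.7)),0])
for home in (.144,.149,.154,.159,.164):
    H=np.array([.573,.171,home]);p=lambda x,yy,z:H+np.array([x,0,z])+yy*y
    print(home,"lip top far outer w1/w5/w4",f1(p(.013,.012,.022)),f5(p(.013,.012,.022)),f4(p(.013,.012,.022)),"lip top near outer s4",g4(p(.013,.012,.022)),g4(p(.013,-.012,.022)),"floor front s4",g4(p(.008,.012,-.01)),g4(p(.008,-.012,-.01)))
B=np.array([.573,.1705,.1626])
print("bar ends s5",g5(B+.03*y),g5(B-.03*y),"panel top",g5(B+.03*y-[0,0,.066]),g5(B-.03*y-[0,0,.066]),"bottom",g5(B+.03*y-[0,0,.111]),g5(B-.03*y-[0,0,.111]))
E
```

```text
t 12.55 p [0.574  0.1685 0.2819] yyaw 2.23589458097302 F [ 1.7463 -0.763  -2.9838] T [-0.2339 -0.316   0.0279] w 0.17010654479676116 ff 29.98672127723694 z [-0.0002 -0.0001 -1.    ] J [16.2196 19.0342 98.145  -0.0009 62.8324 13.9841]
0.144 lip top far outer w1/w5/w4 [453.4045 256.0633] [683.3464 318.5335] [647.4492 254.6757] lip top near outer s4 [212.5857 314.4453] [173.5968 294.9489] floor front s4 [213.7267 341.8146] [175.5784 322.5592]
0.149 lip top far outer w1/w5/w4 [454.4416 255.8415] [685.2098 329.2842] [648.4536 259.8053] lip top near outer s4 [213.1761 309.0708] [174.0601 289.5497] floor front s4 [214.3077 336.6433] [176.0377 317.3631]
0.154 lip top far outer w1/w5/w4 [455.5151 255.6118] [687.1634 340.5549] [649.5012 265.1552] lip top near outer s4 [213.7704 303.662 ] [174.5264 284.1163] floor front s4 [214.8924 331.4397] [176.4999 312.1348]
0.159 lip top far outer w1/w5/w4 [456.6271 255.3739] [689.2138 352.3843] [650.5947 270.7399] lip top near outer s4 [214.3684 298.2186] [174.9956 278.6485] floor front s4 [215.4807 326.2035] [176.965  306.8741]
0.164 lip top far outer w1/w5/w4 [457.7796 255.1274] [691.3684 364.8151] [651.7373 276.5752] lip top near outer s4 [214.9703 292.7403] [175.4678 273.1457] floor front s4 [216.0727 320.9345] [177.4329 301.5805]
bar ends s5 [285.6836 305.5577] [130.6049 228.5226] panel top [271.1568 413.7927] [122.423  338.0367] bottom [261.9015 482.7514] [117.2043 407.8877]
```

```bash
python3 - <<'E'
from h import *
np.set_printoptions(precision=4,suppress=True)
w3,s3,w5,s5,w4,s4=[dict(np.load(f+".npz")) for f in("w3","s3","w5","s5","w4","s4")]
b=lambda x,y:(176+(x-400)/2,55+y/2); s=lambda x,y:(308+x/5,178+y/5)
print("bottom +y corner 3",tri((w3,b(687,212)),(s3,s(195,475))))
print("5",tri((w5,(278+200/5,141+95/5)),(s5,(330+245/8,198+500/8))))
# blue strip/handle size in w3: apparent length vs z
for z in(.243,.253,.265): 
  f=lambda x,y:(proj(w3,(x,y,z))-(176,55))*2+(400,0)
  print(z,"strip edge top far",f(.6595,.1885),"near",f(.6595,.1525),"left edge far",f(.6435,.1885))
def crop(c,x0,y0,w,h,k,a): return cv2.resize(cv2.convertScaleAbs(c["color"][y0:y0+h,x0:x0+w,::-1],alpha=a,beta=10),None,fx=k,fy=k,interpolation=cv2.INTER_CUBIC)
cv2.imwrite("pics/m6.png",np.hstack([crop(s3,318,220,50,75,8,2.2),crop(s5,330,205,50,75,8,2.2)]))
E
```

```text
bottom +y corner 3 (array([0.6519, 0.1962, 0.0783]), [np.float64(0.0005752622385559683), np.float64(0.0005752622385559587)])
5 (array([0.5721, 0.1951, 0.0355]), [np.float64(0.00010546970012586257), np.float64(0.00010546970012597582)])
0.243 strip edge top far [710.4798 324.2435] near [704.8353 427.7668] left edge far [658.4116 322.3357]
0.253 strip edge top far [711.8856 336.6198] near [705.8403 445.2276] left edge far [656.7035 334.6116]
0.265 strip edge top far [713.8115 353.5749] near [707.2062 468.9594] left edge far [654.3631 351.4318]
```

View pics/m6.png

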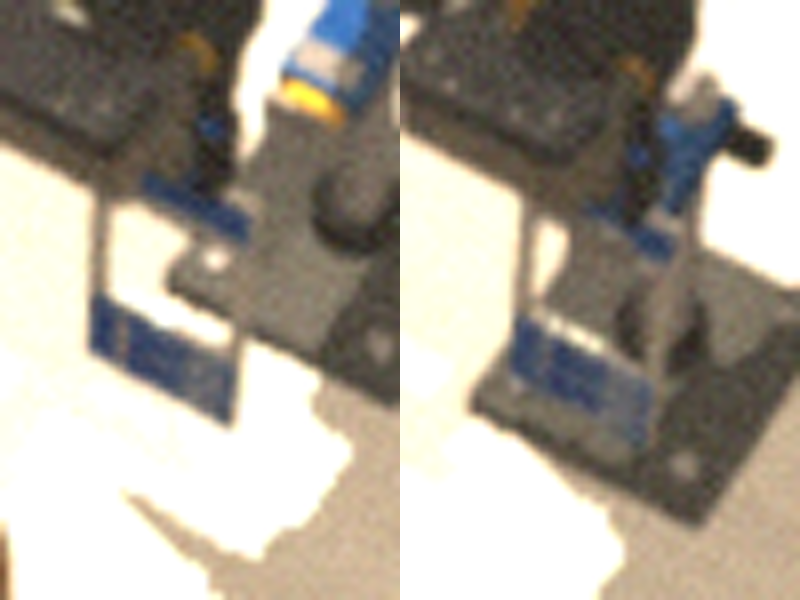

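Triangulating the panel's lower corner puts the gauge about 12 mm lower in the grip than I had assumed. The rigid stop therefore corresponds to bar z ≈ 0.150, which is the hook floor: first roller contact 4–9 mm above it, then the stop. I'll press lightly to confirm.

Call:
arm_command:
  commands:
    - {"slide":[0,0,0.5],"turn":0,"grip":0}
    - {"slide":[0,0,0.8],"turn":0,"grip":0}
    - {"slide":[0,0,1.1],"turn":0,"grip":0}
    - {"slide":[0,0,1.3],"turn":0,"grip":0}
    - {"slide":[0,0,1.3],"turn":0,"grip":0}
    - {"slide":[0,0,1.3],"turn":0,"grip":0}
    - {"slide":[0,0,1.3],"turn":0,"grip":0}
    - {"slide":[0,0,1.3],"turn":0,"grip":0}

```text
time_s: 13.35
position: [0.5741, 0.1685, 0.2818]
orientation: [[-0.039, 0.999, 0.001], [0.999, 0.039, 0.0], [0.0, 0.001, -1.0]]
force: [-1.0, -2.1, 6.6]
width: 0.169
finger_force: 30.0
```

```bash
python3 st.py
```

```text
t 13.35 p [0.5741 0.1685 0.2818] yyaw 2.2348330256602487 F [-1.0456 -2.0554  6.6395] T [-0.4741  0.3581  0.0453] w 0.1689863533506659 ff 30.002589225769043 z [ 0.0007  0.0001 -1.    ] J [16.2166 19.0316 98.1701 -0.0032 62.759  13.9833]
```

Call:
arm_command:
  commands:
    - {"slide":[0,0,-0.8],"turn":0,"grip":0}
    - {"slide":[0,0,-1.6],"turn":0,"grip":0}
    - {"slide":[0,0,-2.2],"turn":0,"grip":0}
    - {"slide":[0,0,-2.5],"turn":0,"grip":0}
    - {"slide":[0,0,-2.5],"turn":0,"grip":0}
    - {"slide":[0,0,-2.5],"turn":0,"grip":0}
    - {"slide":[0,0,-2.5],"turn":0,"grip":0}
    - {"slide":[0,0,-2.5],"turn":0,"grip":0}

```text
time_s: 14.15
position: [0.5739, 0.1685, 0.2833]
orientation: [[-0.039, 0.999, -0.0], [0.999, 0.039, -0.0], [-0.0, -0.0, -1.0]]
force: [1.8, -0.5, -6.3]
width: 0.172
finger_force: 30.0
```

```bash
python3 st.py
```

```text
t 14.15 p [0.5739 0.1685 0.2833] yyaw 2.237449100034583 F [ 1.7944 -0.4539 -6.2982] T [-0.2156 -0.5154  0.0068] w 0.1720885422226734 ff 29.987717270851135 z [-0.0002 -0.0001 -1.    ] J [16.2211 18.9497 98.075   0.0001 62.9864 13.9837]
```

Pulling up meets about 3.5 N of hold-down, so the catch is over the bar. I'll press it home again lightly, hold, then let go.

Call:
arm_command:
  commands:
    - {"slide":[0,0,1],"turn":0,"grip":0}
    - {"slide":[0,0,1.8],"turn":0,"grip":0}
    - {"slide":[0,0,2.4],"turn":0,"grip":0}
    - {"slide":[0,0,2.4],"turn":0,"grip":0}
    - {"slide":[0,0,2.4],"turn":0,"grip":0}
    - {"slide":[0,0,2.0],"turn":0,"grip":0}
    - {"slide":[0,0,2.0],"turn":0,"grip":0}
    - {"slide":[0,0,2.0],"turn":0,"grip":0}

```text
time_s: 14.95
position: [0.5741, 0.1685, 0.2818]
orientation: [[-0.039, 0.999, 0.0], [0.999, 0.039, 0.0], [0.0, 0.0, -1.0]]
force: [-0.1, -2.2, 6.1]
width: 0.17
finger_force: 30.0
```

Call:
arm_command:
  commands:
    - {"slide":[0,0,0],"turn":0,"grip":0.22}
    - {"slide":[0,0,0],"turn":0,"grip":0.28}
    - {"slide":[0,0,0],"turn":0,"grip":0.34}
    - {"slide":[0,0,0],"turn":0,"grip":0.4}
    - {"slide":[0,0,0],"turn":0,"grip":0.45}
    - {"slide":[0,0,0],"turn":0,"grip":0.45}
    - {"slide":[0,0,0],"turn":0,"grip":0.45}
    - {"slide":[0,0,0],"turn":0,"grip":0.45}

```text
time_s: 15.75
position: [0.574, 0.1685, 0.2814]
orientation: [[-0.039, 0.999, -0.0], [0.999, 0.039, 0.0], [0.0, -0.0, -1.0]]
force: [0.2, -0.3, 0.3]
width: 0.451
finger_force: 0.0
```

Call:
arm_command:
  commands:
    - {"slide":[0,0,-5],"turn":0,"grip":0.45}
    - {"slide":[0,0,-12],"turn":0,"grip":0.45}
    - {"slide":[0,0,-22],"turn":0,"grip":0.45}
    - {"slide":[0,0,-35],"turn":0,"grip":0.45}
    - {"slide":[0,0,-55],"turn":0,"grip":0.45}
    - {"slide":[0,0,-80],"turn":0,"grip":0.45}
    - {"slide":[0,0,-110],"turn":0,"grip":0.45}
    - {"slide":[0,0,-130],"turn":0,"grip":0.45}

```text
time_s: 16.55
position: [0.5743, 0.1686, 0.4149]
orientation: [[-0.039, 0.999, 0.003], [0.999, 0.039, 0.001], [0.001, 0.003, -1.0]]
force: [0.1, 0.9, -0.0]
width: 0.446
finger_force: 0.0
```

```bash
python3 st.py; python3 - <<'E'
from cell import manip, vision
from h import *
w=vision.read_camera("wrist");np.savez("w7.npz",**w);s=vision.read_camera("scene")
def crop(c,X,w,h,k,a):
    u=proj(c,X);x0=int(np.clip(u[0]-w/2,0,640-w));y0=int(np.clip(u[1]-h/2,0,400-h));print(u,x0,y0)
    return cv2.resize(cv2.convertScaleAbs(c["color"][y0:y0+h,x0:x0+w,::-1],alpha=a,beta=10),None,fx=k,fy=k,interpolation=cv2.INTER_CUBIC)
cv2.imwrite("pics/m7.png",np.hstack([crop(s,(.573,.17,.14),50,75,8,1.8),crop(w,(.573,.18,.15),100,150,4,1.4)]))
E
```

```text
t 16.55 p [0.5743 0.1686 0.4149] yyaw 2.234483950860366 F [ 0.1269  0.8742 -0.02  ] T [-0.0528  0.0293 -0.062 ] w 0.4456341550716193 ff 0.0 z [ 0.003   0.0009 -1.    ] J [16.2188 12.9109 89.2826  0.0003 77.6287 13.9842]
[355.28396074 236.03929063] 330 198
[317.9938831  169.68650894] 267 94
```

View pics/m7.png

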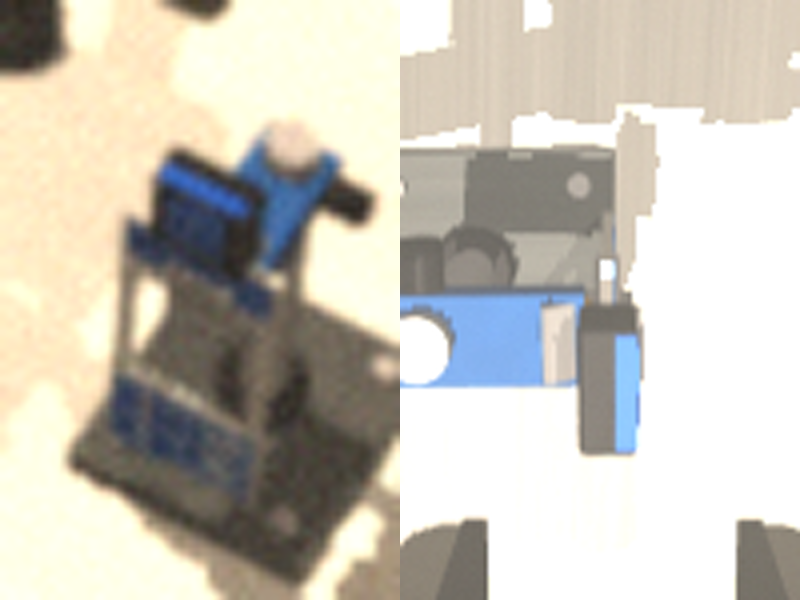

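The gauge hangs upright on the hook with its blue face outward, and the gripper is clear. The handle top centre is at crop (608,395). I'll do a last check of its position, then hand in.

```bash
python3 - <<'E'
from cell import manip
from h import *
w=dict(np.load("w7.npz"));p=atz(w,(267+(608-400)/4,94+395/4),.213);print(p, p-np.array([.573,.171,.213]))
if abs(p[1]-.171)<.009 and abs(p[0]-.573)<.012: print(manip.finish_job())
E
```

```text
[0.57463955 0.16749711 0.213     ] [ 1.63955336e-03 -3.50289387e-03 -2.77555756e-17]
the job is handed in; nothing more can be done
None
```

The blue gauge is hanging on the hook, blue face outward, and the job is handed in; no verdict came back, the pin was judged home by feel (hard stop, catch resisting a pull), and one push briefly reached about 20 N, over the 15 N guide.

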